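Test two return springs against the gauge pin and sort out the wrong one

TASK

Test the two look-alike return springs standing on the spring tester: first the left one, then the right one, press its cap straight down with 10 newtons and hold it so for a good second (never more than 15 newtons), and compare the height of the loaded cap with the top of the gauge pin that stands on the tester between them. Leave the spring whose loaded cap comes level with that pin upright in its seat, and lift the other one out and set it down gently in the round magnetic tray. Leave everything else where it is.

Things in the scene. Friction and masses are not known exactly. Their poses are not given: they have to be found in the camera images.
- tester: grey spring tester plate, 110 (x) x 200 (y) x 12 mm thick, fixed to the table; origin at the centre of its underside, on the table; x points away from the robot, y to the left (its yaw is within 0.25 rad of the robot's)
- seat_left_floor (a point): centre of the floor of the left seat (at 0, +60, +12 mm in the tester's frame): an aluminium ring 45 mm outside, 37 mm inside, 8 mm high, in which a spring's foot stands with 2 mm play all round
- seat_right_floor (a point): the same for the right seat (at 0, -60, +12 mm in the tester's frame)
- spring_a_cap (a point): centre of the black cap (30 mm wide, 14 mm high, flat top with a brass spot) of one of two look-alike springs; either may stand in either seat. Half-way up the cap, 7 mm under its top; 80 mm over the table in its seat, unloaded; goes down with the cap. One spring is stiff (cap down 7 mm under 10 N), the other soft (22 mm); which is which shows only under load
- spring_b_cap (a point): centre of the cap of the other spring, made alike. The cap is guided straight up and down in the foot and held to it: the whole spring (0.1 to 0.2 kg) can be lifted by pinching the cap from the side
- spring_a_foot (a point): centre of the underside of the spring with spring_a_cap; z runs up the spring. Free height 75 mm: black foot cup 33 mm wide and 12 mm high, steel coil 26 mm wide, cap on top
- spring_b_foot (a point): the same for the spring with spring_b_cap
- spring_a_press (a joint): how far the cap of spring_a is pressed down, m: 0 free, stopped at 0.037
- spring_b_press (a joint): how far the cap of spring_b is pressed down, m: 0 free, stopped at 0.037
- pin_tall_top (a point): centre of the top of the tall gauge pin (steel, red head 13 mm wide), 68 mm high on a 12 mm plate: top 80 mm over the table. One of the two pins stands on the tester, between the seats and 30 mm behind their line, and is the reference; the other is parked on the rack and plays no part. The cap top of the stiff spring is level with the tall pin under 10 N
- pin_short_top (a point): centre of the top of the short gauge pin, alike but 53 mm high, its top 65 mm over the table. The cap top of the soft spring comes level with it under 10 N
- gauge_rack: grey block 60 x 60 x 12 mm, fixed, on which the pin that is not in use is parked; origin at the centre of its underside
- tray: round magnetic tray of steel, 99 mm wide and 22 mm high, open at the top, flat floor 6 mm up and about 45 mm wide at the middle, sloping sides; a few screws lie in it; loose; origin at the centre of its underside
- flux_bottle: small white needle bottle with a red cap, 29 mm wide and 95 mm high, standing; a bystander; origin at the centre of its underside
- tip_cleaner: round black cup with brass wool, 72 mm wide and 36 mm high; a bystander; origin at the centre of its underside
Not all that is in view belongs to the job. Leave any brown, orange or turquoise look-alike of the part that bears spring_b_cap alone.

How it is judged:
On the way, in this order (a step that is already met when the one before it is completed fails the run):
1. the left spring is held pressed in its seat with 10 N (7.5 to 13.5 N) for 0.5 s (((horizontal distance between spring_a_foot and seat_left_floor below 0.005 m and angle between spring_a_foot's own z axis and vertical below 0.1 rad and value of joint spring_a_press between 0.005 and 0.0093 m) or (horizontal distance between spring_b_foot and seat_left_floor below 0.005 m and angle between spring_b_foot's own z axis and vertical below 0.1 rad and value of joint spring_b_press between 0.0161 and 0.0294 m))), for 0.5 s.
2. then the right spring is held pressed in its seat with 10 N (7.5 to 13.5 N) for 0.5 s (((horizontal distance between spring_a_foot and seat_right_floor below 0.005 m and angle between spring_a_foot's own z axis and vertical below 0.1 rad and value of joint spring_a_press between 0.005 and 0.0093 m) or (horizontal distance between spring_b_foot and seat_right_floor below 0.005 m and angle between spring_b_foot's own z axis and vertical below 0.1 rad and value of joint spring_b_press between 0.0161 and 0.0294 m))), for 0.5 s.
At the end, for the whole second after the job is handed in: The spring that came level with the tester's gauge pin under load stands upright in one of the two seats (foot within 5 mm of the seat floor's centre); the other rests in the round tray, standing or lying, its foot and its cap both within 55 mm of the tray's middle, released and at rest (((horizontal distance between pin_tall_top and tester below 0.06 m and (distance between spring_a_foot and seat_left_floor below 0.005 m or distance between spring_a_foot and seat_right_floor below 0.005 m) and angle between spring_a_foot's own z axis and vertical below 0.1 rad and horizontal distance between each of spring_b_cap, spring_b_foot and tray below 0.055 m and z of spring_b_foot in the frame of tray below 0.035 m and contact force between spring_b and tray above 0.2 N and linear speed of spring_b below 0.02 m/s) or (horizontal distance between pin_short_top and tester below 0.06 m and (distance between spring_b_foot and seat_left_floor below 0.005 m or distance between spring_b_foot and seat_right_floor below 0.005 m) and angle between spring_b_foot's own z axis and vertical below 0.1 rad and horizontal distance between each of spring_a_cap, spring_a_foot and tray below 0.055 m and z of spring_a_foot in the frame of tray below 0.035 m and contact force between spring_a and tray above 0.2 N and linear speed of spring_a below 0.02 m/s))); the robot touches nothing.
It fails at once if a spring pressed with more than about 17 N (value of joint spring_a_press above 0.0118 m or value of joint spring_b_press above 0.0362 m).
It fails at once if a spring set down hard in the tray (over 25 N) (contact force between any of spring_a, spring_b and tray above 25 N).
It fails at once if the tray pushed more than 40 mm (distance of tray from where it was at the start of the episode above 0.04 m).
It fails at once if a bystander (bottle, tip cleaner) moved more than 20 mm (distance of any of flux_bottle, tip_cleaner from where it was at the start of the episode above 0.02 m).
It also fails if it takes over 72 s, if anything falls off the work surface, if the arm or the gripper's body presses on something with over 40 N, if the wrist force passes 120 N, or if a joint passes its speed limit or range.

ROBOT

A 6-joint arm with a two-finger parallel gripper is mounted at the origin on the work surface; the furniture and walls round the work are solid. World frame = base frame: x ahead of the robot, y to its left, z up, the work surface at z = 0. Lengths are in m, angles in rad, forces in N, time in s.
With the tool pointing down it reaches from about 0.275 to 0.825 m from the base axis. Payload 4.9 kg.
Tool frame: the origin (TCP) lies midway between the tips of the shut fingers; the grasp point (between the pads) lies 19 mm behind it (grip_point_offset is the distance from the TCP to the grasp point, in m); z points along the fingers, y is the line along which they close (so a half turn about z gives the same grasp; the last joint's range is limited). The gripper opens to 85 mm and grips with 20 to 120 N. Pads are 22 mm wide; open, the fingers measure 114 mm over their backs; the gripper's body (76 mm by 85 mm) begins 54 mm behind the grasp point. The pads swing forward as they close: fully open they stand 13 mm farther back than shut.
Start: joints at [1.043, 0.326, -0.193, 1.052, 0, 1.437], TCP at [0.211, 0.508, 0.193] pointing down, gripper open.
Joint ranges: [-2.65, 2.65], [-0.97, 1.79], [-1.3, 1.35], [-1.93, 2.1], [-1.47, 1.37], [-3.14, 3.14]. Speed limits (rad/s): [2.57, 2.57, 3.14, 3.14, 3.14, 3.14].

INTERFACE

Orientations are given as a rotation vector (axis times angle).
In Python, from cell import * gives the robot as it stands. Calls block until the motion is done:
- movep(position, orientation): joint-space move of the TCP to a pose.
- move_l(position, velocity=0.15, rot=None, until_force=None): straight line of the TCP; rot=None keeps the orientation; velocity is the mean speed in m/s. With until_force (N) it stops when the force on the tool has changed by that much, and returns True; else False.
- set_joints(angles): joint-space move.
- let_go() and grab(newtons=None): open the fingers fully, or close them until they stop; newtons is the grip in N (None keeps the last).
- sleep(seconds).
- ik(position, orientation): joint angles nearest the present ones, or None.
- get_state(): the state.
- grab_frame(name): name is "scene" or "top" or "wrist"; returns a dict with "img" (384x512x3 uint8, red, green, blue), "fx", "fy", "cx", "cy" (pixels), "cam_to_world" (4x4, takes a point from camera to world coordinates); the wrist camera has in their place "T_tool_cam" (4x4, takes a point from camera to tool coordinates, whose origin is the TCP and whose axes are the flange's). Camera axes: x right, y down, z forward; pixel columns grow to the right and rows downward; lengths in m; the calibration is good to about 2 mm. A picture is of the moment at which its call begins: read the wrist's pose just before it. There is no depth.
A pose or a line that the arm cannot do raises MotionError and nothing moves.
- sign_off(): hands the job in; it is judged then, once.
Trained networks look in the newest picture that a camera, given by its name, has taken for a name from the list of things; names that differ only in an ending like _2 or _b are one class to them, and where a whole thing is asked for, a point or a joint stands for the part that bears it (a point fixed in the world has none). Each returns a list of dicts, best first, with "score" (0 to 1); they miss things now and then, are a little off and sometimes report something else, mostly with a low value. They report only what shows in the picture. A call takes as long as a camera call. They do not tell look-alikes from the thing itself.
- spot_in(camera, name): "centre" ([column, row] in pixels, amid what is visible of it).
- silhouettes(camera, name): "mask" (384x512 bool, what is visible of it) and "centre" ([column, row] in pixels, amid what is visible of it).
- tip_of(camera, name): "centre" ([column, row] in pixels: a listed point, or the origin of a listed thing).
The state is a dict: "clock": time; "q": joint angles; "joint_velocities": joint speeds; "tau": joint torques, N m; "position": TCP position; "eef_rot": TCP orientation; "contact_force": force on the tool from outside, world axes, zero at the start; "wrist_torque": the same for the moment, N m; "finger_gap": opening from 0.0 (shut) to 1.0 (fully open); "grasp_force": force on a finger pad.
Only numpy, scipy, OpenCV 4.12 (cv2) and the standard library are available. Lean on these libraries where they do the work, as an engineer would, in place of code of your own. Each camera call takes 0.05 s, during which the arm holds its last target. There are 200 camera calls.

## Working session

There is one attempt and no reset: what is moved stays moved. The work goes in short steps, each a Python script; the robot and the scene stay as the last script left them, time stands still between calls to the robot, and variables do not carry over. Pictures are saved under pics/ and viewed, at most 10 in all, crops included, and the job is handed in when it is done.

```bash
mkdir -p pics; ls
python3 - <<'E'
from cell import *
import cv2,numpy as np
s=get_state();print(s['clock'],s['position'],s['eef_rot'],s['contact_force'],s['finger_gap'])
ims=[]
for c in("scene","top"):
    f=grab_frame(c);ims.append(f["img"]);print(c,f["fx"],f["cx"],f["cy"],np.round(f["cam_to_world"],3).tolist())
    for n in("spring_a_cap","spring_a_foot","pin_tall_top","pin_short_top","tray","tester","gauge_rack","flux_bottle","tip_cleaner","seat_left_floor","seat_right_floor"):
        print(n,[(np.round(d["centre"],1).tolist(),round(d["score"],2)) for d in tip_of(c,n)])
cv2.imwrite("pics/a.png",cv2.resize(ims[0],(800,600))[:,:,::-1]);cv2.imwrite("pics/b.png",cv2.resize(ims[1],(800,600))[:,:,::-1])
E
```

```text
pics
0.0 [0.21070573 0.50735755 0.19211888] [-6.14486736e-01 -3.08033072e+00  2.49252271e-03] [ 0.89797162 -0.48048255 -0.01596671] 0.999421619115165
scene 386.18455517502196 253.89225634028566 185.73138993864 [[0.801, -0.462, 0.381, 0.027], [-0.599, -0.612, 0.517, -0.66], [-0.005, -0.642, -0.767, 0.89], [0.0, 0.0, 0.0, 1.0]]
spring_a_cap [([214.8, 126.2], 0.61)]
spring_a_foot [([217.4, 141.7], 0.66)]
pin_tall_top [([355.0, 250.1], 0.61)]
pin_short_top [([231.3, 134.9], 0.4)]
tray [([289.2, 245.0], 0.93)]
tester []
gauge_rack [([349.5, 267.6], 0.79), ([289.6, 241.5], 0.74)]
flux_bottle [([237.4, 227.5], 0.6)]
tip_cleaner [([162.8, 157.4], 0.56)]
seat_left_floor []
seat_right_floor [([232.8, 166.9], 0.76)]
top 373.9887407646806 252.09431014264 192.21994418123418 [[0.017, -0.98, 0.197, 0.202], [-1.0, -0.013, 0.02, -0.105], [-0.017, -0.197, -0.98, 1.273], [0.0, 0.0, 0.0, 1.0]]
spring_a_cap [([180.2, 183.1], 0.55)]
spring_a_foot [([216.2, 189.0], 0.61), ([184.7, 183.4], 0.59)]
pin_tall_top [([362.6, 174.7], 0.57)]
pin_short_top [([203.4, 179.9], 0.36)]
tray [([310.9, 202.4], 0.85)]
tester [([202.4, 188.8], 0.89)]
gauge_rack [([356.2, 178.7], 0.7)]
flux_bottle [([273.2, 227.1], 0.43), ([178.5, 179.5], 0.4)]
tip_cleaner [([167.7, 233.9], 0.7)]
seat_left_floor [([186.5, 184.4], 0.7)]
seat_right_floor [([218.0, 191.1], 0.64)]
```

View pics/a.png

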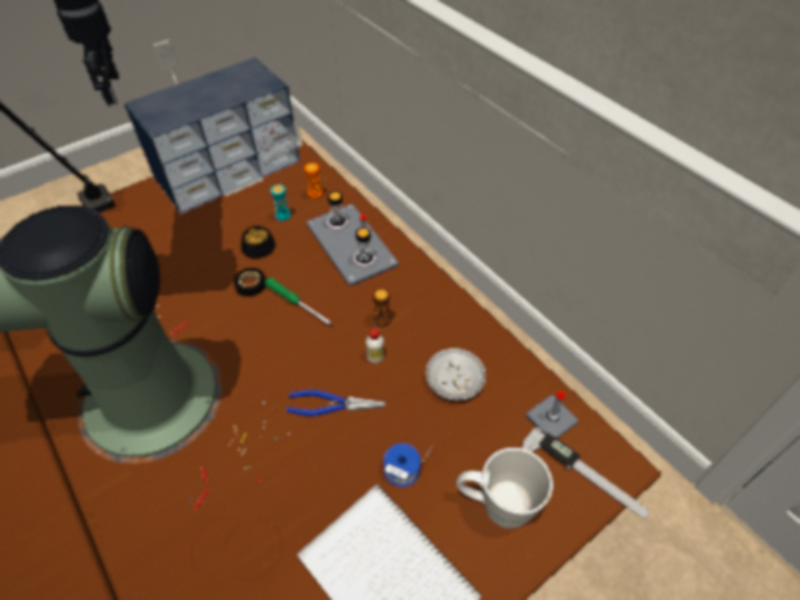

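View pics/b.png

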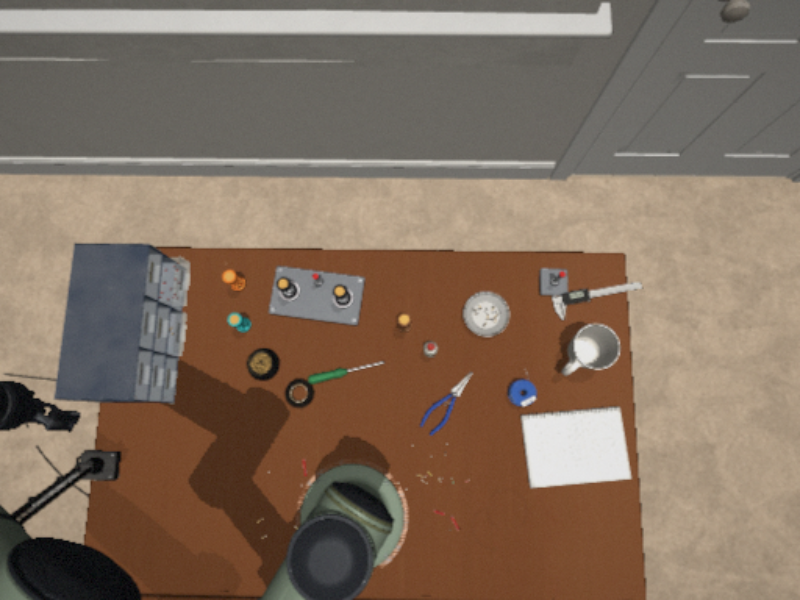

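The scene view shows the two springs on the tester at about (214,127) and (232,150) native px, and the pin between them at (232,139). The top view shows the same springs at (181,182) and (218,186), and the pin at (203,177). The springs on the grey plate with black caps are the ones meant. The look-alikes are orange (147,177), turquoise (152,205) and brown (259,205) in the top view, and I'll leave them alone.

```bash
cat > h.py <<'E'
from cell import *
import cv2,numpy as np
from scipy.spatial.transform import Rotation as R
def ray(f,p,T=None):
    T=f["cam_to_world"] if T is None else T
    d=T[:3,:3]@[(p[0]-f["cx"])/f["fx"],(p[1]-f["cy"])/f["fy"],1]
    return T[:3,3],d/np.linalg.norm(d)
def tri(rs):
    A=sum(np.eye(3)-np.outer(d,d) for o,d in rs);b=sum((np.eye(3)-np.outer(d,d))@o for o,d in rs)
    X=np.linalg.solve(A,b);return X,max(np.linalg.norm(np.cross(X-o,d)) for o,d in rs)
def at_z(r,z): o,d=r; return o+d*(z-o[2])/d[2]
def down(a): # tool down, closing axis y at angle a (rad) from world y
    return (R.from_euler('z',a)*R.from_euler('x',np.pi)).as_rotvec()
def wrist():
    s=get_state();f=grab_frame("wrist")
    T=np.eye(4);T[:3,:3]=R.from_rotvec(s["eef_rot"]).as_matrix();T[:3,3]=s["position"]
    return f,T@np.array(f["T_tool_cam"])
def proj(f,T,X):
    c=np.linalg.inv(T)@np.append(X,1);return [f["fx"]*c[0]/c[2]+f["cx"],f["fy"]*c[1]/c[2]+f["cy"]]
E
python3 - <<'E'
from h import *
S=grab_frame("scene");T=grab_frame("top")
for n,a,b in [("L cap",(214.4,126.7),(181,181.8)),("R cap",(232.3,149.8),(217.6,186.5)),("pin",(232.3,138.9),(202.9,176.6)),("tray",(289.2,245),(310.9,202.4)),("rackpin",(359,253.5),(359.5,176)),("bottle",(240,213),(275.5,221)),("brown",(244,189),(258.5,205)),("orange",(200,107),(147,177)),("cabinet corner",(189,56),(101,160))]:
    X,e=tri([ray(S,a),ray(T,b)]);print(n,X.round(3),round(e,4))
f,W=wrist();print(np.round(f["T_tool_cam"],3).tolist(),f["fx"],f["cx"],f["cy"])
E
```

```text
L cap [0.474 0.153 0.082] 0.0006
R cap [0.459 0.031 0.085] 0.0004
pin [0.495 0.083 0.07 ] 0.0002
tray [ 0.424 -0.282 -0.001] 0.0017
rackpin [ 0.503 -0.433  0.079] 0.0019
bottle [ 0.351 -0.158  0.067] 0.0004
brown [ 0.403 -0.103  0.074] 0.0016
orange [0.49  0.266 0.079] 0.0013
cabinet corner [0.518 0.366 0.206] 0.0093
[[0.001, -0.945, -0.328, 0.086], [1.0, 0.001, -0.0, 0.0], [0.001, -0.328, 0.945, -0.182], [0.0, 0.0, 0.0, 1.0]] 343.6808837095161 256.33790751645324 189.68603153834374
```

The heights are plausible: caps 82–85 mm, pin 70 mm (likely the short one, still to be checked close up). Tester yaw is about -0.12. I'll lift clear of the cabinet and look from close by at two places.

Run:
```python
from h import *
yaw=-0.122
s=get_state();move_l(s["position"]+np.array([0,0,.2]),velocity=.3)
ims=[]
for k,p in enumerate([(.45,.14,.26),(.45,.04,.26)]):
    try: movep(p,down(np.pi+yaw))
    except MotionError as e: print(e); raise
    sleep(.15)
    f,W=wrist();np.savez(f"w{k}.npz",W=W,K=[f["fx"],f["fy"],f["cx"],f["cy"]]);cv2.imwrite(f"w{k}.png",f["img"][:,:,::-1])
    ims.append(f["img"])
    for n in("spring_a_cap","spring_a_foot","pin_tall_top","pin_short_top","tester","seat_left_floor"):
        print(k,n,[(np.round(d["centre"],1).tolist(),round(d["score"],2)) for d in tip_of("wrist",n)])
s=get_state();print(s["clock"],s["q"].round(2) if hasattr(s["q"],"round") else s["q"],s["contact_force"])
cv2.imwrite("pics/c.png",cv2.resize(np.vstack(ims),(400*1,600))[:,:,::-1])
cv2.imwrite("pics/d.png",cv2.resize(ims[1],(800,600),interpolation=cv2.INTER_CUBIC)[:,:,::-1])
cv2.imwrite("pics/e.png",cv2.resize(ims[0],(800,600),interpolation=cv2.INTER_CUBIC)[:,:,::-1])
```

```text
0 spring_a_cap [([266.4, 175.0], 0.71), ([6.2, 87.6], 0.23)]
0 spring_a_foot [([264.1, 157.5], 0.79)]
0 pin_tall_top []
0 pin_short_top [([262.2, 159.0], 0.59), ([216.0, 194.0], 0.49)]
0 tester [([222.0, 159.0], 0.74)]
0 seat_left_floor [([264.4, 156.7], 0.6), ([2.8, 84.0], 0.36)]
1 spring_a_cap [([361.1, 164.8], 0.97)]
1 spring_a_foot [([342.9, 148.7], 0.91)]
1 pin_tall_top []
1 pin_short_top [([301.2, 189.4], 0.68), ([382.0, 5.3], 0.28)]
1 tester [([298.1, 150.2], 0.64)]
1 seat_left_floor [([345.4, 147.5], 0.8)]
5.325 [-0.07  0.1  -0.31  1.16  0.    0.05] [-0.21736205  0.73264014  0.07165582]
```

View pics/d.png

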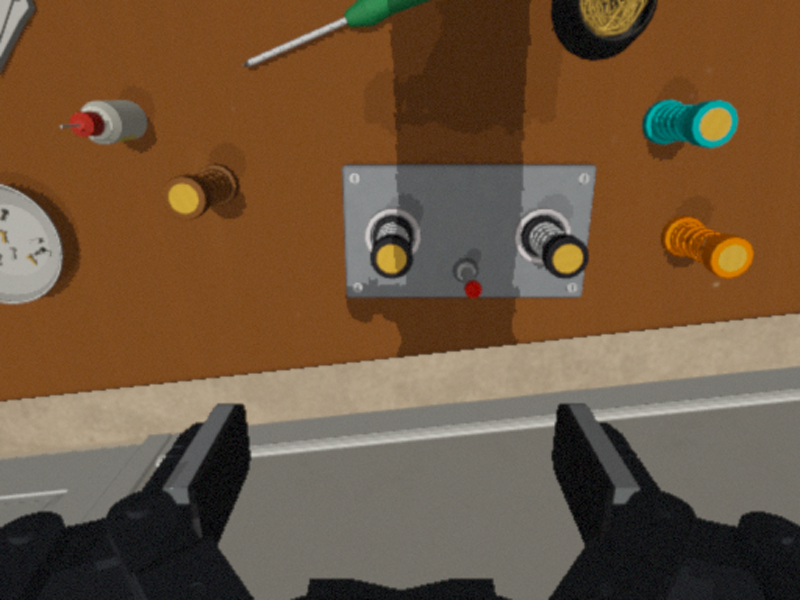

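View pics/e.png

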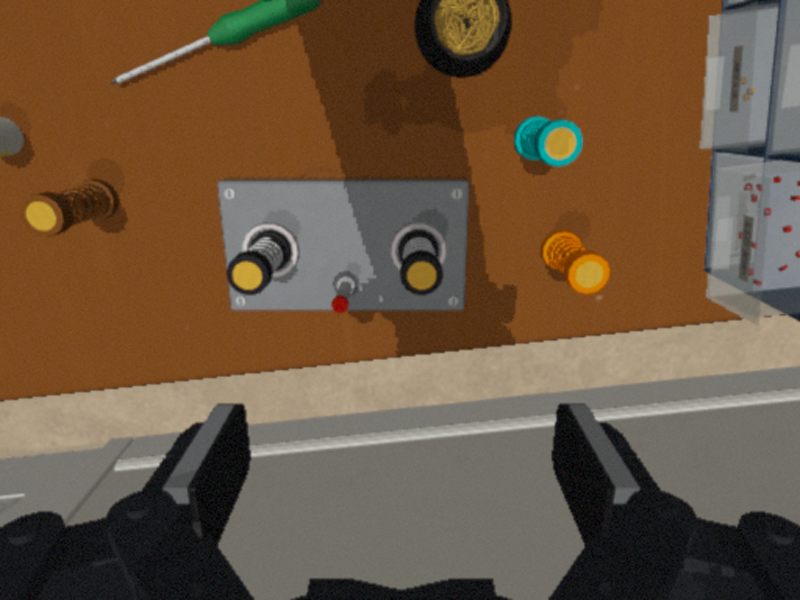

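Both wrist views show the same layout. In 800-px coordinates (view 1 / view 0), the right spring's brass spot is at (391,257)/(249,273), the left at (567,257)/(421,272) and the pin head at (473,289)/(340,304). The coloured look-alikes stand off the plate.

Run:
```python
from h import *
S=grab_frame("scene");T=grab_frame("top")
V=[]
for k in(0,1):
    z=np.load(f"w{k}.npz");V.append((dict(zip(("fx","fy","cx","cy"),z["K"])),z["W"]))
im=[cv2.imread(f"w{k}.png") for k in(0,1)]
def blob(img,p,red):
    h=cv2.cvtColor(img,cv2.COLOR_BGR2HSV);H=h[...,0].astype(int)
    m=(((H<7)|(H>173))&(h[...,1]>170)) if red else ((H>14)&(H<32)&(h[...,1]>110))
    w=np.zeros_like(m);x,y=map(int,p);r=9 if red else 16;w[y-r:y+r,x-r:x+r]=1
    ys,xs=np.nonzero(m&w);return np.array([xs.mean(),ys.mean()])
for n,p0,p1,s,t in [("L",(421,272),(567,257),(214.4,126.2),(181,181.8)),("R",(249,273),(391,257),(232.3,149.8),(217.6,186.2)),("pin",(340,304),(473,289),(232.3,138.9),(202.9,176.6))]:
    b=[blob(im[k],np.array(p)/1.5625,n=="pin") for k,p in((0,p0),(1,p1))]
    rs=[ray(*[V[k][0],b[k],V[k][1]]) for k in(0,1)]
    print(n,np.round(b,1).tolist(),*tri(rs),"all",*tri(rs+[ray(S,s),ray(T,t)]), "z87",[at_z(r,.087).round(4) for r in rs],"z65/80",[at_z(rs[0],.065)-at_z(rs[1],.065),at_z(rs[0],.08)-at_z(rs[1],.08)] if n=="pin" else "")
```

```text
L [[269.4, 176.0], [363.2, 165.2]] [0.47330837 0.15237429 0.08848996] 3.8190135994415977e-05 all [0.47422361 0.15262298 0.08388403] 0.0013648047487874986 z87 [array([0.4738, 0.1524, 0.087 ]), array([0.4737, 0.1528, 0.087 ])] z65/80 
R [[157.7, 176.0], [250.0, 165.3]] [0.45907475 0.03307152 0.08818976] 4.458581062988646e-05 all [0.45988355 0.03212315 0.08417446] 0.0007707111391630845 z87 [array([0.4594, 0.0327, 0.087 ]), array([0.4593, 0.033 , 0.087 ])] z65/80 
pin [[217.2, 194.4], [302.4, 184.9]] [0.4963095  0.08917707 0.06308114] 2.689843349014017e-05 all [0.49647859 0.08772137 0.06376245] 0.0034140764070735726 z87 [array([0.488 , 0.0931, 0.087 ]), array([0.4881, 0.0868, 0.087 ])] z65/80 [array([-5.66492676e-05,  5.07507605e-04,  0.00000000e+00]), array([-5.44741508e-05,  4.47013542e-03,  0.00000000e+00])]
```

Cap tops come out at 88 mm (87 expected) and the pin at 63 mm, so the pin on the tester is the short one (65 mm). The soft spring stays. Next I press the left spring.

```bash
cat >> h.py <<'E'
YAW=-0.122
def press(xy):
    o=down(np.pi+YAW)
    movep([*xy,.115],o);sleep(.3)
    b=np.mean([(sleep(.02),get_state()["contact_force"][2])[1] for _ in range(5)])
    F=lambda:np.mean([(sleep(.02),get_state()["contact_force"][2])[1] for _ in range(4)])-b
    hit=move_l([*xy,.058],velocity=.02,until_force=5.5);sleep(.1)
    z=get_state()["position"][2];f=F();print("bias",b,"hit",hit,"z",z,"F",f)
    if f<2: return
    zc=z
    for _ in range(6):
        if abs(f-10)<.6:break
        k=np.clip(f/max(.087-z,.002),400,1500)
        zc-=np.clip((10-f)/k*.8,-.005,.006);move_l([*xy,zc],velocity=.02);sleep(.1)
        z=get_state()["position"][2];f=F();print(" zc",round(zc,4),"z",round(z,4),"F",round(f,2))
    return z,f
E
python3 - <<'E'
from h import *
grab(40)
print(press((.4737,.1526)))
sleep(1.2);s=get_state();print(s["clock"],s["position"],s["contact_force"])
f=grab_frame("scene");cv2.imwrite("pics/f.png",cv2.resize(f["img"][70:220,140:340],(800,600),interpolation=cv2.INTER_CUBIC)[:,:,::-1])
E
```

```text
bias -0.08346609836134666 hit False z 0.05805362727682438 F 0.353189975134652
None
11.7083 [0.47372398 0.15260523 0.05802307] [0.68127095 0.01204779 0.17648095]
```

View pics/f.png

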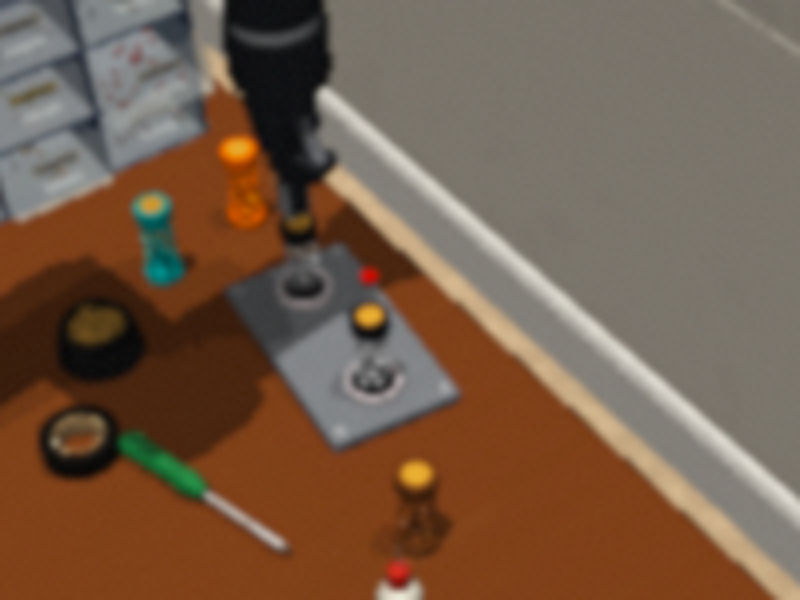

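The cap looks still at free height with the tool right at it, and there was no force. Checking whether the fingers really shut.

Run:
```python
from h import *
s=get_state();print(s["finger_gap"],s["grasp_force"],s["clock"])
f,W=wrist();print([proj(f,W,np.array(X)) for X in((.4737,.1526,.087),s["position"])])
cv2.imwrite("pics/g.png",cv2.resize(f["img"],(800,600),interpolation=cv2.INTER_CUBIC)[:,:,::-1])
```

```text
7.124688654154238e-05 0.0 11.7583
[[np.float64(255.63395633730772), np.float64(250.7210006523119)], [np.float64(255.77628180496887), np.float64(226.01232613431836)]]
```

View pics/g.png

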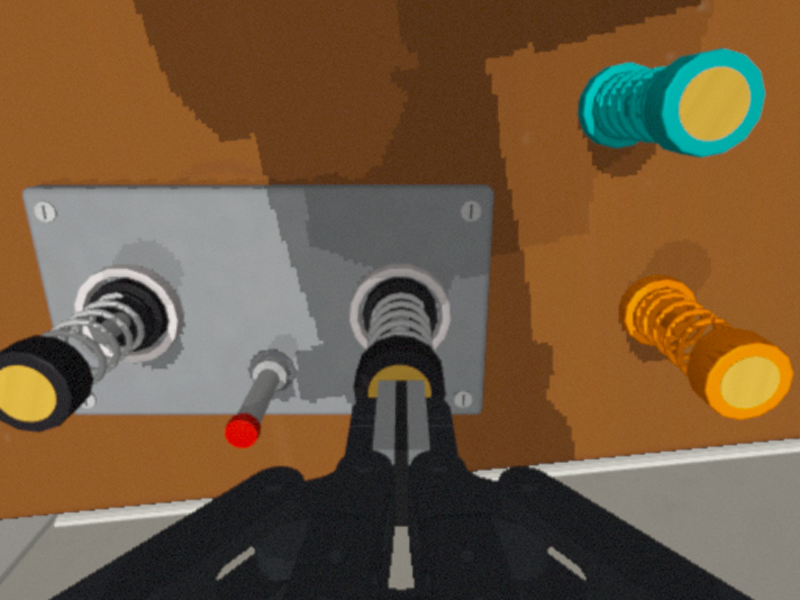

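The wrist picture shows the shut fingertips (rows ~380/600) still just above a free cap. From the 85 mm opening and the camera model, the real tips sit about 38 mm behind the reported TCP. So no contact has been made yet, and I'll go on down under force guard and measure that offset by touch.

```bash
sed -i '/^def press/,$d' h.py
cat >> h.py <<'E'
def fz(n=4): return np.mean([(sleep(.02),get_state()["contact_force"][2])[1] for _ in range(n)])
def press(xy,z0,zend=.02):
    o=down(np.pi+YAW)
    movep([*xy,z0],o);sleep(.3);b=fz()
    hit=move_l([*xy,zend],velocity=.015,until_force=2);sleep(.1)
    z=get_state()["position"][2];f=fz()-b;print("bias",b,"hit",hit,"z",z,"F",f)
    if not hit: return
    P=[(z,f)];zc=z
    for i in range(9):
        if abs(f-10)<.7:break
        k=1500 if i==0 else np.clip((f-P[0][1])/max(P[0][0]-z,1e-4),400,2500)
        zc-=np.clip((10-f)/k*(.4 if i==0 else .9),-.006,.009);move_l([*xy,zc],velocity=.02);sleep(.1)
        z=get_state()["position"][2];f=fz()-b;P.append((z,f));print(" zc",round(zc,4),"z",round(z,4),"F",round(f,2))
    k=np.polyfit([p[0] for p in P],[p[1] for p in P],1);zc0=-k[1]/k[0]
    print("k N/mm",k[0]/1000,"contact z",zc0,"depth",zc0-z)
    return z,f
E
python3 - <<'E'
from h import *
print(press((.4737,.1526),.058))
sleep(1.1);s=get_state();print(s["clock"],s["position"],s["contact_force"])
f,W=wrist();cv2.imwrite("pics/h.png",cv2.resize(f["img"],(800,600))[:,:,::-1])
E
```

```text
bias -0.19304666256149053 hit True z 0.04674299543132493 F 3.13429169098992
 zc 0.0449 z 0.0451 F 5.9
 zc 0.0427 z 0.0431 F 8.34
 zc 0.0416 z 0.0422 F 9.4
k N/mm -1.3698308271079451 contact z 0.049162996866392604 depth 0.006951547724693016
(np.float64(0.04221144914169959), np.float64(9.40123210137306))
16.025 [0.47388331 0.15265628 0.04222893] [-0.85710441 -0.03587467  8.83377394]
```

View pics/h.png

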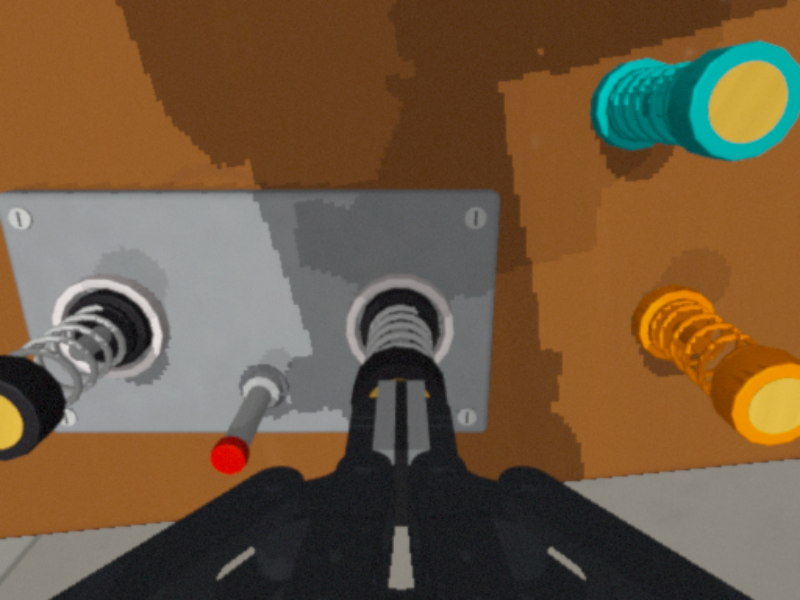

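The left spring is stiff: 1.37 N/mm, about 7 mm under 9.4 N, loaded cap top ≈80 mm. The tool offset is confirmed (contact at reported z 0.049 = true 0.087). Now the right spring.

Run:
```python
from h import *
move_l([.4737,.1526,.075],velocity=.08)
movep([.4594,.0329,.075],down(np.pi+YAW))
print(press((.4594,.0329),.056,.012))
sleep(1.1);s=get_state();print(s["clock"],s["position"],s["contact_force"])
```

```text
bias -0.25817160134154427 hit True z 0.044098387568230216 F 2.856480588151011
 zc 0.0422 z 0.0422 F 3.43
 zc 0.0332 z 0.0332 F 7.52
 zc 0.028 z 0.0282 F 9.69
k N/mm -0.4379260184351 contact z 0.05035627366571409 depth 0.022115217295044363
(np.float64(0.028241056370669725), np.float64(9.685862287916363))
22.0167 [0.45951225 0.03289881 0.02825595] [-1.96673732 -0.60219552  8.92451756]
```

Right spring: soft, 0.44 N/mm, 22 mm down, loaded cap top ≈65 mm, level with the short pin (measured 63–65 mm). It stays. The left (stiff) one goes to the tray. I'll grasp it, lift it and look at the tray from close by.

Run:
```python
from h import *
o=down(np.pi+YAW)
move_l([.4594,.0329,.09],velocity=.06)
let_go()
movep([.4737,.1526,.09],o)
move_l([.4737,.1526,.023],velocity=.07)
grab(40);s=get_state();print("gap",s["finger_gap"],s["grasp_force"],s["clock"])
move_l([.4737,.1526,.14],velocity=.08);s=get_state();print("lifted",s["finger_gap"],s["grasp_force"],s["contact_force"])
movep([.424,-.25,.15],o);sleep(.3)
f,W=wrist();im=f["img"].copy()
for n in("tray",):
    for d in tip_of("wrist",n)[:2]: print(n,d["centre"],d["score"],at_z(ray(f,d["centre"],W),0))
    for d in silhouettes("wrist",n)[:1]:
        m=d["mask"];c,_=cv2.findContours(m.astype(np.uint8),0,2);print(cv2.boundingRect(max(c,key=cv2.contourArea)))
for c in("top","scene"):
    g=grab_frame(c);print(c,[(d["score"],at_z(ray(g,d["centre"]),0).round(4)) for d in tip_of(c,"tray")])
p=[int(v) for v in proj(f,W,np.array([.424,-.282,0.022]))];cv2.circle(im,p,4,(0,255,0),1);print(p,get_state()["clock"])
cv2.imwrite("pics/i.png",cv2.resize(im,(800,600))[:,:,::-1])
```

```text
gap 0.3342363694090031 39.29942786693573 26.2
lifted 0.33397509299650435 39.45424497127533 [-0.40627166  0.40206311 -1.11581597]
tray [226.7, 168.1] 0.93 [ 0.42762872 -0.27946203  0.        ]
tray [251.6, 284.3] 0.51 [ 0.56559359 -0.27159619  0.        ]
(171, 121, 106, 102)
top [(0.72, array([0.4789, 0.0396, 0.    ]))]
scene [(0.83, array([ 0.4268, -0.276 ,  0.    ]))]
[221, 171] 29.9667
```

View pics/i.png

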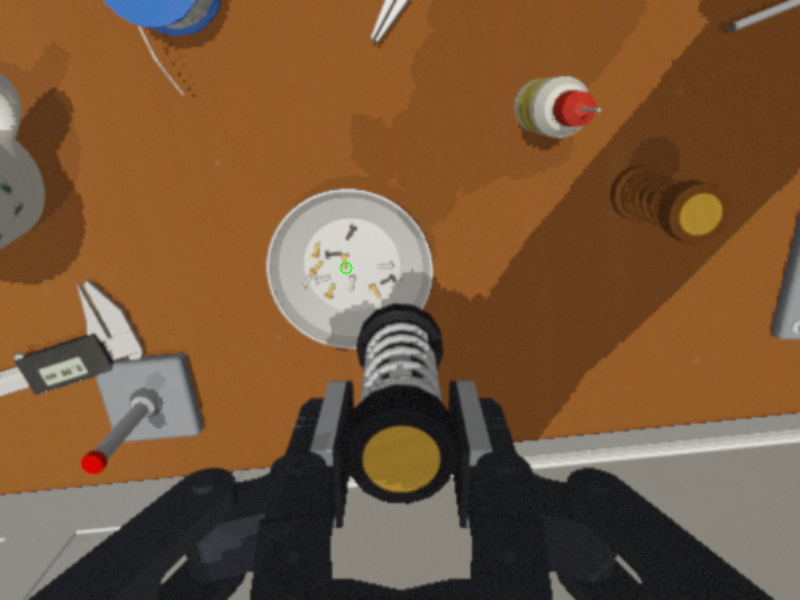

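The spring hangs straight in the grip (foot at (400,325)). The tray rim is centred at (350,268), so its middle is at about (0.425, -0.279). Lowering gently.

Run:
```python
from h import *
x,y=.425,-.279
move_l([x,y,.10],velocity=.12)
move_l([x,y,.032],velocity=.08);sleep(.2)
b=fz();hit=move_l([x,y,.012],velocity=.012,until_force=2);s=get_state();print(hit,s["position"],fz()-b)
sleep(.2);let_go();sleep(.3);print("released",get_state()["contact_force"])
move_l([x,y,.15],velocity=.12);sleep(.3)
f,W=wrist();print(get_state()["clock"])
movep([.36,-.05,.25],down(np.pi+YAW));sleep(.2)
g,_=wrist()
cv2.imwrite("pics/j.png",cv2.resize(np.hstack([f["img"],g["img"]]),(800,300))[:,:,::-1]);print(get_state()["clock"])
```

```text
True [ 0.42479836 -0.27896864  0.01655505] 3.523053785730518
released [-0.8209436  -0.24361681 -0.21932015]
35.8083
37.0667
```

View pics/j.png

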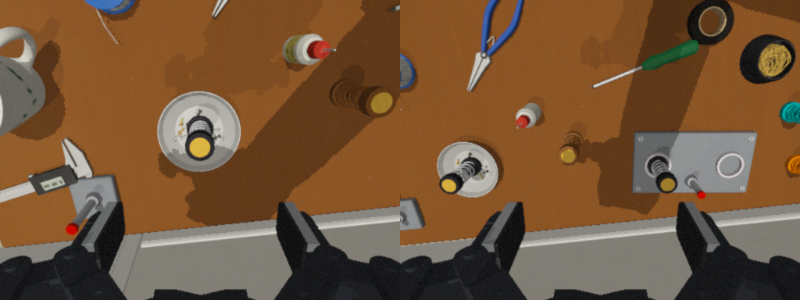

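The stiff spring stands upright amid the tray (cap at (200,148) in the left half). The soft one stands in the right seat ((665,185) in the right half), and the left seat is empty.

```bash
python3 -c "
from cell import *
print(sign_off())"
```

```text
the job is handed in; nothing more can be done
None
```

I pressed the left spring and then the right with about 10 N for over a second each; the soft right one came level with the short gauge pin and stays in its seat, the stiff left one stands in the magnetic tray, and the job is handed in (no verdict was returned).

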